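# Open the tasting jar in its holder and show the cap

### The arm

A 6-joint arm with a two-finger parallel gripper is mounted at the origin on the work surface. World frame = base frame: x ahead of the robot, y to its left, z up, the work surface at z = 0. Lengths are in m, angles in rad, forces in N, time in s.
With the tool pointing down it reaches from about 0.3 to 0.85 m from the base axis. Payload 5.4 kg.
Tool frame: the origin (TCP) lies between the finger pads; the fingertips stand 14 mm ahead of it and the grasp point (between the pads) lies 5 mm behind it; y points along the fingers, z is the direction in which the jaws open and shut, and the axes are right-handed (so a half turn about y gives the same grasp; the last joint's range is limited). The gripper opens to 85 mm and grips with 20 to 120 N. Pads are 22 mm wide; open, the fingers measure 114 mm over their backs; the gripper's body (76 mm by 85 mm) begins 54 mm behind the grasp point. The pads swing forward as they close: fully open they stand 13 mm farther back than shut.
Start: joints at [-1.519, 0.158, 1.597, -0, 1.386, -0.21], TCP at [0.149, -0.555, 0.245] pointing down, gripper open.
Joint ranges: [-2.91, 2.91], [-0.94, 2.29], [0.18, 2.7], [-1.29, 4.43], [0.17, 2.64], [-3, 3]. Speed limits (rad/s): [2.57, 2.57, 3.14, 3.14, 3.14, 3.14].

### API

Orientations are given as a rotation vector (axis times angle).
In Python, from rig import readout, cams, ticket gives the robot as it stands.
- The arm moves only by the shell command python3 -m crank 'ROWS'. ROWS is JSON, a list of rows, each an object of numbers: "grip": the finger opening in mm, from 0 to 85.4; "tx", "ty", "tz": the shift along the world's x, y, z in mm; "yaw": the turn about the world's z in degrees. In form: [{"grip": .., "tx": .., "ty": .., "tz": .., "yaw": ..}, ...]. A call has exactly 5 rows; each row shifts and turns the pose as measured when the row begins; what a row does not reach is not made up. A row lasts 1/8 s, in which the tool goes at most 62.5 mm and 10.7 degrees, less where a joint would pass 70% of its speed; a pose out of reach is approached as far as the arm can. A call with a gripper value outside its range is refused whole. The fingers move at their own pace and stop on an object; the grip force is fixed at half the most. Time passes only in rows, so rows that do not move let the fingers close, or fill a call up. It gives the time, the measured TCP pose, the force and the opening at its end, in the units of the state.
- readout.observe(): the state, without advancing time (a new reading comes with each control period).
- cams.snapshot(name): name is "scene" or "top"; returns a dict with "color" (384x512x3 uint8, red, green, blue), "range_z" (384x512 float32, m along the optical axis (not along the pixel's ray), 0 where there is no reading), "vfov" (degrees; the focal length in pixels is half the picture's height over the tangent of half this angle, whatever the lens; pixels are square), "cx", "cy" (the principal point, pixels), "R" (3x3) and "t" (3): a world point X has camera coordinates R X + t. Camera axes: x right, y down, z forward; pixel columns grow to the right and rows downward; lengths in m; the calibration is good to about 2 mm. A picture is of the moment at which its call begins.
- ticket.finish_job(): hands the job in, once; it reports no verdict.
The state is a dict: "time": time; "qpos": joint angles; "qd": joint speeds; "effort": joint torques, N m; "position": TCP position; "ee_rot": TCP orientation; "contact_force": force on the tool from outside, world axes, zero at the start; "moment": the same for the moment, N m; "grip_width": finger opening in m.
Only numpy, scipy, OpenCV 4.12 (cv2) and the standard library are available. Lean on these libraries where they do the work, as an engineer would, in place of code of your own. Each camera call takes 0.05 s, during which the arm holds its last target. There are 200 camera calls.

### The job

Stand the six-sided sauce jar in the six-sided nest of the bamboo jar holder, fully down so that it cannot turn, with its cap still on. Then unscrew the tight cap anticlockwise, stop turning once its lugs come free, and lift it straight up just clear of the jar: finish while still gripping the cap, level and motionless, one to three centimetres above the mouth, with the jar left standing in the nest. Leave everything else on the table where it is.

Things in the scene. Friction and masses are not known exactly. Their poses are not given: they have to be found in the camera images.
- jar_center (a point): Six-sided glass jar of green sauce, green wrap, loose, 0.3 to 0.45 kg: 62 mm across flats (72 across corners), straight sides to 66 mm, then a sloping shoulder to a round neck, 42 mm across, from 78 mm up. This point: on its axis, 49 mm above its underside. z up; x points to a corner (corners every 60 degrees, so six yaws fit the nest).
- cap_center (a point): Round green metal lug cap, white leaf on top, 56 mm across, 20 mm tall, 50 g; closed, its lower edge is 81 mm and its top 101 mm above the jar's underside, and the jar can be carried by it. This point: on its axis, half-way up. x points 72 degrees (give or take 3) clockwise of the jar's x when closed and lines up with it once the lugs stand in the gaps.
- holder: Bamboo jar holder fixed to the table: base board 160 x 120 x 12 mm with a six-sided collar on it, 25 mm tall (top 37 mm above the table), about 102 mm across its outer corners. Origin: centre of the underside, on the nest's axis; z up; x points to a corner of the nest and along the board's long side.
- nest (a point): Floor of the holder's six-sided nest, at its centre, 12 mm above the table. The nest is 64.5 mm across flats (1.25 mm clear on each side) and 25 mm deep, its mouth bevelled, 4 mm wider on every side; a jar in it can turn only about 4 degrees either way.
- round_jar_a_center (a point): Bystander: round closed sauce jar, 64 mm across, 100 mm tall, light green cap; the point is 50 mm up.
- round_jar_b_center (a point): Bystander: round closed sauce jar, 64 mm across, 100 mm tall, dark green cap; the point is 50 mm up.
- carton_center (a point): Bystander: small green product carton, 75 x 120 x 60 mm; the point is its centre.
- mouse_center (a point): Bystander: black computer mouse 105 x 60 x 34 mm on a blue mat; the point is its centre.
- dish_center (a point): Bystander: white tasting dish, 90 mm across, 18 mm tall; the point is its centre.
- spoon_grip (a point): Bystander: steel tasting spoon, 140 mm long, lying on the table; the point is on its handle.
- jar_rim (a point): Centre of the jar's mouth, level with its rim, 98 mm above its underside. Three lugs of the cap hook under three short threads just below: about 0.5 N m anticlockwise (from above) breaks it loose, it climbs 3 mm, and at 50 to 90 degrees of turn relative to the jar the lugs are in the gaps and it lifts straight off; further on they meet the next threads. It cannot be pulled off before.
Mind the look-alikes: they are no part of the job. There is more than one size of the part that bears cap_center; the job needs the larger.

How it is judged:
On the way, in this order (a step that is already met when the one before it is completed fails the run):
1. the jar stands fully down in the nest, cap still closed (z of jar_center in the frame of holder below 0.066 m and horizontal distance between jar_center and nest below 0.006 m and angle between jar_center's own z axis and vertical below 0.08 rad and z of cap_center in the frame of jar_center below 0.048 m and angle between the x axis of cap_center and the x axis of jar_center, either way round above 0.9 rad), for 0.2 s.
2. the cap is turned loose on the seated jar, by more than 43 degrees (z of jar_center in the frame of holder below 0.066 m and horizontal distance between jar_center and nest below 0.006 m and angle between jar_center's own z axis and vertical below 0.08 rad and angle between the x axis of cap_center and the x axis of jar_center, either way round below 0.5 rad), for 0.1 s.
At the end, for the whole second after the job is handed in: Jar upright, at rest, untouched, down in the nest (within 5 mm, centred to 6 mm). Fingers grip the cap, still, level to 11 degrees, off the jar, lower edge 5 to 45 mm above the rim, within 15 mm of its axis, turned at most 110 degrees. No bystander shifted over 30 mm or knocked over (z of jar_center in the frame of holder below 0.066 m and horizontal distance between jar_center and nest below 0.006 m and angle between jar_center's own z axis and vertical below 0.08 rad and z of cap_center in the frame of jar_center between 0.064 and 0.104 m and horizontal distance between cap_center and jar_rim below 0.015 m and angle between cap_center's own z axis and vertical below 0.2 rad and angle between the x axis of cap_center and the x axis of jar_center, either way round below 0.7 rad and contact force between the fingers and cap above 2 N and contact force between cap and jar below 0.2 N and contact force between the arm and jar below 0.5 N and linear speed of each of cap, jar below 0.02 m/s and not (distance of any of round_jar_a_center, round_jar_b_center, carton_center, mouse_center, dish_center, spoon_grip from where it was at the start of the episode above 0.03 m or angle between any of round_jar_a_center, round_jar_b_center, carton_center's own z axis and vertical above 0.3 rad)); the arm keeps its last pose, push and grip.
It fails at once if a bystander (round jars, carton, mouse, dish, spoon) is shifted by more than 30 mm or knocked over (distance of any of round_jar_a_center, round_jar_b_center, carton_center, mouse_center, dish_center, spoon_grip from where it was at the start of the episode above 0.03 m or angle between any of round_jar_a_center, round_jar_b_center, carton_center's own z axis and vertical above 0.3 rad).
It fails at once if the six-sided jar is tipped by more than 40 degrees (angle between jar_center's own z axis and vertical above 0.7 rad).
It also fails if it takes over 58 s, if anything falls off the work surface, if the arm or the gripper's body presses on something with over 40 N, if the wrist force passes 120 N, or if a joint passes its speed limit or range.

## Working session

There is one attempt and no reset: what is moved stays moved. The work goes in short steps, Python scripts to look and compute and a shell command to move; the robot and the scene stay as the last step left them, time stands still between calls to the robot, and variables do not carry over. Pictures are saved under pics/ and viewed, about 8 in all and at most 12, crops included, and the job is handed in when it is done.

```bash
mkdir -p pics; ls; cat > h.py <<'E'
import numpy as np, cv2
from rig import readout, cams, ticket
def snap(n):
    s=cams.snapshot(n); return s
def cloud(s):
    h,w=s["range_z"].shape; f=h/2/np.tan(np.radians(s["vfov"])/2)
    v,u=np.mgrid[:h,:w]; z=s["range_z"]
    c=np.stack([(u-s["cx"])/f*z,(v-s["cy"])/f*z,z],-1)
    P=(c-s["t"])@s["R"]; P[z==0]=np.nan
    return P
E
python3 - <<'E'
from h import *
print(readout.observe())
for n in("scene","top"):
    s=snap(n); np.savez(f"{n}0.npz",**s); P=cloud(s)
    cv2.imwrite(f"pics/{n}0.png",s["color"][...,::-1]); print(n,s["vfov"],-s["R"].T@s["t"],np.nanmedian(P[...,2]))
a=cv2.imread("pics/top0.png");cv2.imwrite("pics/top0b.png",cv2.resize(a,(800,600)))
E
```

```text
pics
{'time': 0.0, 'qpos': array([-1.51911424e+00,  1.59039526e-01,  1.59825495e+00, -3.89614754e-05,
        1.38622892e+00, -2.10069331e-01]), 'qd': array([ 7.29487706e-05, -3.19589144e-04, -1.79892396e-04, -1.45524321e-03,
        1.27619414e-03,  2.61323581e-04]), 'effort': array([-1.51786935e-03, -3.96014249e+01, -3.31426406e+01, -4.25362214e-04,
        8.69542826e-03,  1.71685578e-06]), 'position': array([ 0.14874857, -0.5548128 ,  0.24431086]), 'ee_rot': array([-0.27389768,  2.08372485, -2.07967728]), 'contact_force': array([ 0.97196985, -0.31130066,  0.17721039]), 'moment': array([ 0.00992897, -0.00037244,  0.00784753]), 'grip_width': 0.08511497706923557}
scene 43.330159080159014 [1.41464566 0.96704649 1.03299332] 0.001361108575973587
top 43.563005012297 [0.50244217 0.00253029 1.30711841] 0.0008860454027629431
```

View pics/top0b.png

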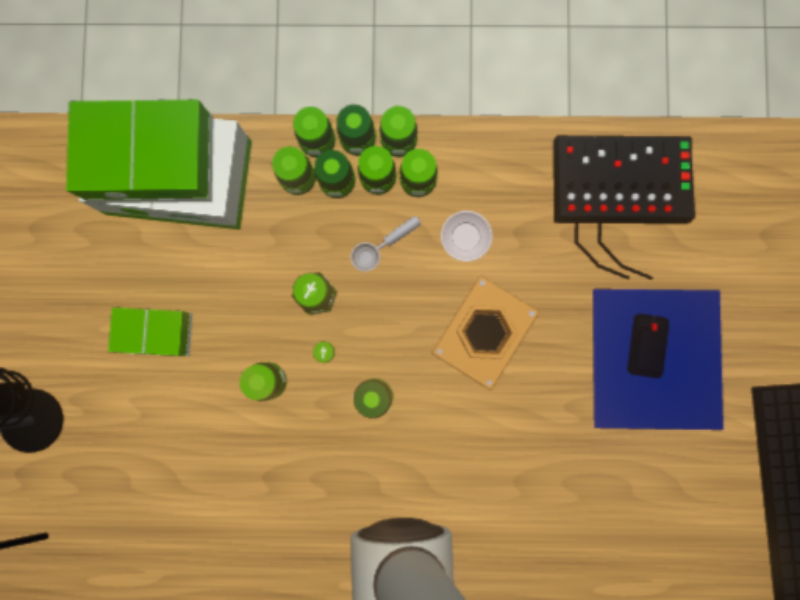

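View pics/scene0.png

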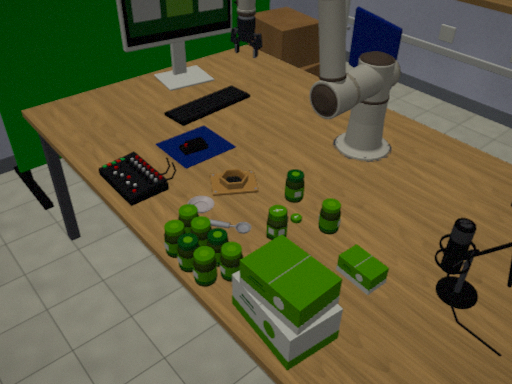

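Candidates in the 800x600 top view: the six-sided jar with the leaf cap is at (312,290). The small leaf cap at (323,351) is the smaller decoy, the round jars are at (260,381) and (373,398), and a row of seven jars sits near (350,150). I choose (312,290) and will check it in a close crop while measuring.

```bash
python3 - <<'E'
from h import *
s=dict(np.load("top0.npz")); P=cloud(s); c=s["color"]
R,t=s["R"],s["t"]; f=192/np.tan(np.radians(s["vfov"])/2)
def win(u,v,r): 
    m=np.zeros(P.shape[:2],bool); m[v-r:v+r,u-r:u+r]=1; return m
w=win(200,187,22)
cap=w&(P[...,2]>.095)&(P[...,2]<.108)
p=P[cap]; (cx,cy),r=cv2.minEnclosingCircle(p[:,:2].astype(np.float32)); print("cap",p.mean(0),cx,cy,r,cap.sum())
for lo,hi in((.01,.06),(.06,.095)):
    q=P[w&(P[...,2]>lo)&(P[...,2]<hi)]; print(lo,len(q),q.min(0),q.max(0))
# holder
w=win(312,212,36)
b=w&(P[...,2]>.006)&(P[...,2]<.018); col=w&(P[...,2]>.03)&(P[...,2]<.042)
pts=np.vstack([P[b],P[col]])[:,:2].astype(np.float32)*1000
print("board",cv2.minAreaRect(pts))
q=P[col][:,:2]*1000; print("collar",q.mean(0),np.median(P[col][:,2]),cv2.minEnclosingCircle(q.astype(np.float32)))
# refine yaw of collar by best 6-fold support
for u,v in((166,244),(239,255),(206,224)):
    m=win(u,v,16); q=P[m&(P[...,2]>.012)]; print(u,v,q.min(0),q.max(0))
crop=lambda u,v:cv2.resize(c[v-32:v+32,u-32:u+32,::-1],(400,400),interpolation=cv2.INTER_CUBIC)
s2=dict(np.load("scene0.npz"));c2=s2["color"]
cv2.imwrite("pics/crop.png",np.hstack([crop(200,187),cv2.resize(c2[190:254,250:314,::-1],(400,400),interpolation=cv2.INTER_CUBIC)]))
E
```

```text
cap [0.62188634 0.16941685 0.10187345] 0.6226978898048401 0.16980992257595062 0.02849636599421501 374
0.01 60 [0.58804291 0.13474567 0.01016967] [0.64824345 0.18021604 0.05969372]
0.06 130 [0.58911626 0.13510781 0.06000539] [0.65504121 0.20443362 0.09448087]
board ((564.1094970703125, -126.1793441772461), (192.16970825195312, 189.6859893798828), 0.6034550070762634)
collar [ 561.48779464 -123.44207598] 0.03655129073325738 ((561.2200927734375, -123.04042053222656), 50.58024978637695)
166 244 [0.44127598 0.216907   0.01904748] [0.50338106 0.27847634 0.10803562]
239 255 [0.41627877 0.03414561 0.01379658] [0.47994607 0.09714057 0.10906789]
206 224 [0.50717735 0.13751955 0.01204716] [0.54224468 0.17259159 0.02096276]
```

View pics/crop.png

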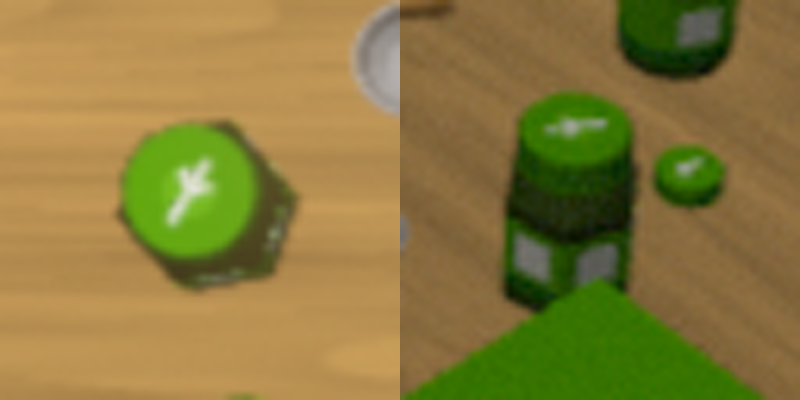

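The crop shows the chosen jar: a leaf cap at about (190,190), a hexagonal green-wrapped body below it, and a clearly smaller decoy cap beside it. Next I fit the silhouettes to get positions and yaws.

```bash
cat >> h.py <<'E'
from scipy.optimize import minimize
from scipy.spatial.transform import Rotation as Ro
K=8
def proj(s,X):
    f=192/np.tan(np.radians(s["vfov"])/2); c=np.asarray(X)@s["R"].T+s["t"]
    return c[:,:2]/c[:,2:]*f+[s["cx"],s["cy"]]
def ngon(n,r,z,yaw=0):
    a=yaw+np.arange(n)*2*np.pi/n; return np.c_[r*np.cos(a),r*np.sin(a),np.full(n,z)]
def fit(s,mask,box,parts,x0,yaws,zlo=0):
    u0,v0,u1,v1=box; m=mask[v0:v1,u0:u1].astype(float)
    def cost(x):
        im=np.zeros(((v1-v0)*K,(u1-u0)*K),np.uint8)
        for X in parts:
            c,si=np.cos(x[2]),np.sin(x[2])
            W=np.c_[X[:,0]*c-X[:,1]*si+x[0],X[:,0]*si+X[:,1]*c+x[1],X[:,2]+zlo]
            q=(proj(s,W)+.5-[u0,v0])*K
            cv2.fillConvexPoly(im,cv2.convexHull(np.round(q*16).astype(np.int32)),1,shift=4)
        a=cv2.resize(im.astype(float),(u1-u0,v1-v0),interpolation=cv2.INTER_AREA)
        return np.abs(a-m).sum()
    out=[]
    for y in yaws:
        r=minimize(cost,[*x0,y],method="Nelder-Mead",options=dict(initial_simplex=np.array([*x0,y])+np.array([[0,0,0],[.004,0,0],[0,.004,0],[0,0,.12]])))
        out.append((r.fun,*np.round(r.x[:2],4),round(np.degrees(r.x[2]),1)))
    return sorted(out)
jar=[np.vstack([ngon(6,.0358,0),ngon(6,.0358,.066)]),np.vstack([ngon(6,.0358,.066),ngon(40,.021,.078)]),np.vstack([ngon(40,.028,.081),ngon(40,.028,.101)])]
b=np.array([[.08,.06],[-.08,.06],[-.08,-.06],[.08,-.06]])
hold=[np.vstack([np.c_[b,b[:,0]*0],np.c_[b,b[:,0]*0+.012]]),np.vstack([ngon(6,.051,.012),ngon(6,.051,.037)])]
E
python3 - <<'E'
from h import *
s=dict(np.load("top0.npz")); P=cloud(s)
hsv=cv2.cvtColor(s["color"],cv2.COLOR_RGB2HSV)
y6=np.radians([0,12,24,36,48]); 
for th in(.005,.01): 
  m=np.nan_to_num(P[...,2])>th
  print("jar",fit(s,m,(180,165,225,210),jar,(.6225,.1697),y6)[:3])
mc=((hsv[...,0]>28))|(hsv[...,2]<70)
print("jar col",fit(s,mc,(180,168,225,208),jar,(.6225,.1697),y6)[:3])
m=np.nan_to_num(P[...,2])>.006
print("hold",fit(s,m,(270,170,352,254),hold,(.561,-.123),np.radians([30,45,60,120,135,150]))[:4])
# nest hole, dark pixels
d=hsv[...,2]<90; d[:, :290]=0;d[:,335:]=0;d[:190]=0;d[235:]=0
print("nestmouth",fit(s,d,(290,190,335,235),[ngon(6,.0412,.037)],(.561,-.123),y6)[:3])
o=readout.observe(); Rm=Ro.from_rotvec(o["ee_rot"]).as_matrix(); print(Rm.round(3))
E
```

```text
jar [(np.float64(97.609375), np.float64(0.6224), np.float64(0.1701), np.float64(42.3)), (np.float64(97.671875), np.float64(0.6224), np.float64(0.17), np.float64(42.3)), (np.float64(97.8125), np.float64(0.6225), np.float64(0.1701), np.float64(42.2))]
jar [(np.float64(31.75), np.float64(0.6228), np.float64(0.1703), np.float64(41.7)), (np.float64(31.765625), np.float64(0.6229), np.float64(0.1703), np.float64(41.9)), (np.float64(31.84375), np.float64(0.6227), np.float64(0.1704), np.float64(41.6))]
jar col [(np.float64(124.640625), np.float64(0.6227), np.float64(0.1706), np.float64(45.8)), (np.float64(124.765625), np.float64(0.6226), np.float64(0.1702), np.float64(44.7)), (np.float64(124.859375), np.float64(0.6223), np.float64(0.1704), np.float64(44.8))]
hold [(np.float64(184.15625), np.float64(0.5615), np.float64(-0.1229), np.float64(148.6)), (np.float64(184.34375), np.float64(0.5614), np.float64(-0.123), np.float64(-31.6)), (np.float64(184.421875), np.float64(0.5615), np.float64(-0.1229), np.float64(-31.4)), (np.float64(184.578125), np.float64(0.5614), np.float64(-0.1229), np.float64(148.5))]
nestmouth [(np.float64(192.234375), np.float64(0.5608), np.float64(-0.12), np.float64(3.2)), (np.float64(192.515625), np.float64(0.5633), np.float64(-0.1197), np.float64(31.0)), (np.float64(192.78125), np.float64(0.5614), np.float64(-0.1227), np.float64(30.5))]
[[-0.966 -0.     0.259]
 [-0.259  0.002 -0.966]
 [-0.    -1.    -0.002]]
```

Reach, sizes and heights agree. The jar is at (0.6227, 0.1703) with yaw 42° mod 60, and the nest at (0.5614, -0.123) with yaw 28.5° mod 60. I'll keep the present jaw yaw for the grasp.

```bash
python3 -m crank '[{"grip":85,"tx":32,"ty":49,"tz":0,"yaw":0},{"grip":85,"tx":32,"ty":49,"tz":0,"yaw":0},{"grip":85,"tx":32,"ty":49,"tz":0,"yaw":0},{"grip":85,"tx":32,"ty":49,"tz":0,"yaw":0},{"grip":85,"tx":32,"ty":49,"tz":0,"yaw":0}]'; python3 -m crank '[{"grip":85,"tx":32,"ty":49,"tz":0,"yaw":0},{"grip":85,"tx":32,"ty":49,"tz":0,"yaw":0},{"grip":85,"tx":32,"ty":49,"tz":0,"yaw":0},{"grip":85,"tx":32,"ty":49,"tz":0,"yaw":0},{"grip":85,"tx":32,"ty":49,"tz":0,"yaw":0}]'
```

```text
time: 0.72
position: [0.3097, -0.304, 0.2415]
ee_rot: [-0.266, 2.091, -2.08]
contact_force: [0.8, -1.4, -0.1]
grip_width: 0.0844
time: 1.35
position: [0.4727, -0.0494, 0.2405]
ee_rot: [-0.264, 2.091, -2.081]
contact_force: [1.3, -1.1, -1.0]
grip_width: 0.085
```

```bash
python3 -m crank '[{"grip":85,"tx":30,"ty":44,"tz":0,"yaw":0},{"grip":85,"tx":30,"ty":44,"tz":0,"yaw":0},{"grip":85,"tx":30,"ty":44,"tz":0,"yaw":0},{"grip":85,"tx":30,"ty":44,"tz":0,"yaw":0},{"grip":85,"tx":28,"ty":42,"tz":0,"yaw":0}]'; python3 -m crank '[{"grip":85,"tx":0,"ty":0,"tz":0,"yaw":0},{"grip":85,"tx":0,"ty":0,"tz":-40,"yaw":0},{"grip":85,"tx":0,"ty":0,"tz":-30,"yaw":0},{"grip":85,"tx":0,"ty":0,"tz":0,"yaw":0},{"grip":85,"tx":0,"ty":0,"tz":0,"yaw":0}]'; python3 -c "
from h import *
o=readout.observe();R=Ro.from_rotvec(o['ee_rot']).as_matrix();print(R.round(3),o['position'],o['qpos'],o['contact_force'])
s=snap('top');np.savez('top1.npz',**s);cv2.imwrite('pics/t1.png',cv2.resize(s['color'][120:264,120:312,::-1],(768,576)))"
```

```text
time: 1.98
position: [0.6235, 0.1778, 0.2382]
ee_rot: [-0.269, 2.091, -2.082]
contact_force: [0.3, -0.2, 0.6]
grip_width: 0.0851
time: 2.6
position: [0.6231, 0.1786, 0.1657]
ee_rot: [-0.275, 2.089, -2.082]
contact_force: [0.1, -0.1, 0.5]
grip_width: 0.085
[[-0.967 -0.004  0.255]
 [-0.255  0.003 -0.967]
 [ 0.003 -1.    -0.004]] [0.6230535  0.17860629 0.16569974] [0.09163025 0.41159274 1.44972147 0.00338546 1.28432768 1.40342409] [ 0.09837576 -0.12982482  0.45754495]
```

```bash
python3 -m crank '[{"grip":85,"tx":0,"ty":-8,"tz":0,"yaw":0},{"grip":85,"tx":0,"ty":0,"tz":-30,"yaw":0},{"grip":85,"tx":0,"ty":0,"tz":-30,"yaw":0},{"grip":85,"tx":0,"ty":0,"tz":-17,"yaw":0},{"grip":85,"tx":0,"ty":0,"tz":0,"yaw":0}]'
```

```text
time: 3.28
position: [0.6273, 0.1681, 0.0942]
ee_rot: [-0.26, 2.083, -2.079]
contact_force: [-0.2, -0.2, 0.4]
grip_width: 0.0851
```

View pics/t1.png

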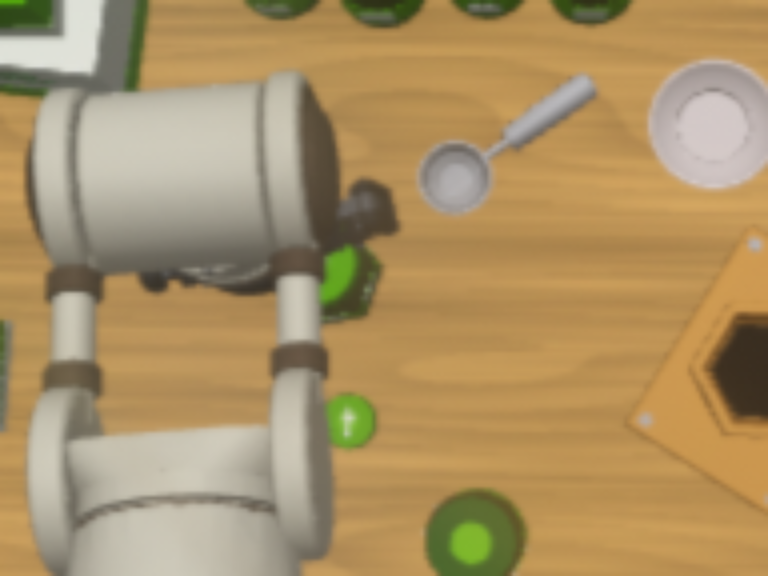

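The picture shows the hand above the jar (cap peeking out at about (340,275)), with neighbours clear. I'll correct by x -4, y +2, z -7 and close. The closing jaws will centre the other direction themselves.

```bash
python3 -m crank '[{"grip":85,"tx":-4,"ty":2,"tz":-7,"yaw":0},{"grip":85,"tx":0,"ty":0,"tz":0,"yaw":0},{"grip":70,"tx":0,"ty":0,"tz":0,"yaw":0},{"grip":60,"tx":0,"ty":0,"tz":0,"yaw":0},{"grip":45,"tx":0,"ty":0,"tz":0,"yaw":0}]';python3 -m crank '[{"grip":40,"tx":0,"ty":0,"tz":0,"yaw":0},{"grip":40,"tx":0,"ty":0,"tz":0,"yaw":0},{"grip":40,"tx":0,"ty":0,"tz":0,"yaw":0},{"grip":40,"tx":0,"ty":0,"tz":0,"yaw":0},{"grip":40,"tx":0,"ty":0,"tz":0,"yaw":0}]'
```

```text
time: 3.9
position: [0.6256, 0.1703, 0.0913]
ee_rot: [-0.253, 2.079, -2.077]
contact_force: [-0.8, -0.7, 1.9]
grip_width: 0.0544
time: 4.53
position: [0.6256, 0.1702, 0.0912]
ee_rot: [-0.253, 2.079, -2.077]
contact_force: [-0.4, -0.1, 0.7]
grip_width: 0.0546
```

```bash
python3 -m crank '[{"grip":40,"tx":0,"ty":0,"tz":10,"yaw":0},{"grip":40,"tx":0,"ty":0,"tz":20,"yaw":0},{"grip":40,"tx":0,"ty":0,"tz":30,"yaw":0},{"grip":40,"tx":0,"ty":0,"tz":25,"yaw":0},{"grip":40,"tx":0,"ty":0,"tz":0,"yaw":0}]'; python3 -c "
from h import *
o=readout.observe();print(o['contact_force'],o['position'])
s=snap('scene');cv2.imwrite('pics/s2.png',cv2.resize(s['color'][130:290,200:360,::-1],(600,600),interpolation=cv2.INTER_CUBIC))"
```

```text
time: 5.15
position: [0.6235, 0.1705, 0.1796]
ee_rot: [-0.257, 2.082, -2.078]
contact_force: [1.4, -0.9, -4.3]
grip_width: 0.0544
[ 1.37236114 -0.87716509 -4.28201272] [0.62346532 0.17050537 0.1795694 ]
```

View pics/s2.png

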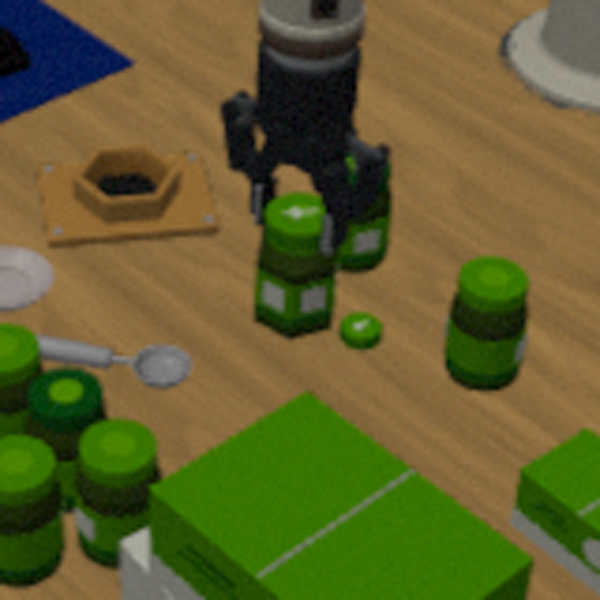

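The jar hangs upright from the cap (scene crop about (295,265)), with its underside well clear of the table. Now I move it over the nest.

```bash
python3 -m crank '[{"grip":40,"tx":-4,"ty":-20,"tz":0,"yaw":-1},{"grip":40,"tx":-8,"ty":-40,"tz":0,"yaw":-2},{"grip":40,"tx":-8,"ty":-40,"tz":0,"yaw":-2},{"grip":40,"tx":-8,"ty":-40,"tz":0,"yaw":-2},{"grip":40,"tx":-8,"ty":-40,"tz":0,"yaw":-2}]';python3 -m crank '[{"grip":40,"tx":-8,"ty":-40,"tz":0,"yaw":-2},{"grip":40,"tx":-8,"ty":-40,"tz":0,"yaw":-2},{"grip":40,"tx":-5,"ty":-25,"tz":0,"yaw":-0.5},{"grip":40,"tx":-2,"ty":-8,"tz":0,"yaw":0},{"grip":40,"tx":0,"ty":0,"tz":0,"yaw":0}]'; cat >> h.py <<'E'
def st():
    o=readout.observe();R=Ro.from_rotvec(o['ee_rot']).as_matrix()
    print('yaw',np.degrees(np.arctan2(R[1,2],R[0,2])).round(2),'approach',R[:,1].round(3),'zdir',R[:,2].round(3),o['position'].round(4),'F',o['contact_force'].round(1),'M',o['moment'].round(2),o['grip_width'],'q',o['qpos'].round(2))
E
python3 -c "
from h import *
st()
s=snap('scene');np.savez('scene2.npz',**s);p=proj(s,[[.5614,-.123,.1]])[0].astype(int);print(p);u,v=p;cv2.imwrite('pics/s3.png',cv2.resize(s['color'][v-50:v+50,u-50:u+50,::-1],(600,600),interpolation=cv2.INTER_CUBIC))"
```

```text
time: 5.82
position: [0.5797, -0.0154, 0.1704]
ee_rot: [-0.11, 2.176, -2.171]
contact_force: [-0.2, -0.3, -5.1]
grip_width: 0.0543
time: 6.45
position: [0.5489, -0.1366, 0.164]
ee_rot: [0.024, -2.223, 2.211]
contact_force: [0.4, 0.3, -4.3]
grip_width: 0.0547
yaw -89.63 approach [-0.015  0.005 -1.   ] zdir [ 0.006 -1.    -0.005] [ 0.5489 -0.1366  0.164 ] F [ 0.4  0.3 -4.3] M [ 0.02 -0.05 -0.02] 0.054723478758721966 q [-0.46  0.22  1.69 -0.    1.24  1.11]
[233 161]
```

View pics/s3.png

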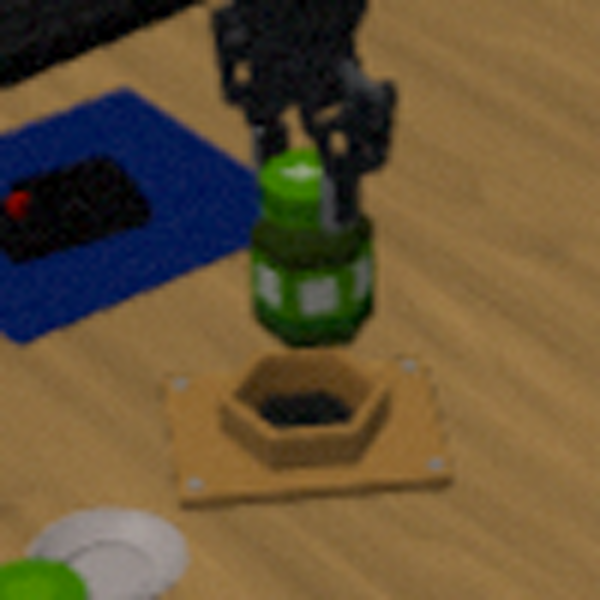

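```bash
python3 - <<'E'
from h import *
s=dict(np.load("scene2.npz")); P=cloud(s); o=readout.observe(); zl=o["position"][2]-.0912; print("zlo",zl)
c=np.array([.546,-.137]); 
d=np.hypot(P[...,0]-c[0],P[...,1]-c[1])<.055
m=d&(P[...,2]>.045)
v0=int(proj(s,[[c[0],c[1],zl+.05]])[0][1]); v1=int(proj(s,[[*c,zl]])[0][1])+9; u=int(proj(s,[[*c,zl]])[0][0])
print(fit(s,m,(u-18,v0,u+18,v1),jar[:2],c,np.radians([15,28,42]),zl)[:3])
q=P[m&(P[...,2]<zl+.06)]; print("body pts",len(q),q.min(0),q.max(0), q.mean(0))
# depth: residual of body pts to hex prism at yaw
def cost(x):
    a=x[2]+np.pi/6+np.arange(6)*np.pi/3
    D=(q[:,:2]-x[:2])@np.array([np.cos(a),np.sin(a)]); return np.minimum(np.abs(D.max(1)-.031),.004).sum()
for y in(15,28,42):
    r=minimize(cost,[*c,np.radians(y)],method="Nelder-Mead",options=dict(initial_simplex=np.array([*c,np.radians(y)])+np.array([[0,0,0],[.006,0,0],[0,.006,0],[0,0,.1]])));print(r.fun/len(q),r.x[:2],np.degrees(r.x[2]))
# same camera: holder
m=(np.nan_to_num(P[...,2])>.006)
s0=dict(np.load("scene0.npz"));P0=cloud(s0);m0=(np.nan_to_num(P0[...,2])>.006)
pp=proj(s0,[[.5614,-.123,.012]])[0].astype(int);print(pp)
print("hold scene",fit(s0,m0,(pp[0]-29,pp[1]-20,pp[0]+29,pp[1]+19),hold,(.561,-.123),np.radians([-31,-25]))[:2])
E
```

```text
zlo 0.07276022965654572
[(np.float64(14.5), np.float64(0.5387), np.float64(-0.1406), np.float64(24.8)), (np.float64(14.515625), np.float64(0.5388), np.float64(-0.1405), np.float64(25.2)), (np.float64(14.65625), np.float64(0.5389), np.float64(-0.1406), np.float64(25.3))]
body pts 276 [ 0.51193434 -0.15939176  0.07340333] [ 0.5791628  -0.09675552  0.13210864] [ 0.55673691 -0.11817838  0.10499766]
0.0017003674425737077 [ 0.54248081 -0.13621643] 29.249825829938832
0.00170036719071103 [ 0.54248146 -0.13621795] 29.246273885515045
0.0017003679314878011 [ 0.5424764  -0.13621488] 29.264355903395675
[233 181]
hold scene [(np.float64(167.390625), np.float64(0.5568), np.float64(-0.1273), np.float64(-32.1)), (np.float64(167.453125), np.float64(0.5566), np.float64(-0.1275), np.float64(-31.8))]
```

Three estimates agree that the jar must move about x +17, y +13, and the yaw fits (29° vs 28.5°). I'll correct and begin lowering.

```bash
python3 -m crank '[{"grip":40,"tx":9,"ty":7,"tz":0,"yaw":0},{"grip":40,"tx":8.5,"ty":6.5,"tz":0,"yaw":0},{"grip":40,"tx":0,"ty":0,"tz":-12,"yaw":0},{"grip":40,"tx":0,"ty":0,"tz":-12,"yaw":0},{"grip":40,"tx":0,"ty":0,"tz":0,"yaw":0}]'; python3 -c "
from h import *
st()"
```

```text
time: 7.12
position: [0.5678, -0.118, 0.1372]
ee_rot: [0.031, -2.227, 2.211]
contact_force: [-0.6, -0.5, -5.5]
grip_width: 0.0549
yaw -89.32 approach [-0.016  0.007 -1.   ] zdir [ 0.012 -1.    -0.007] [ 0.5678 -0.118   0.1372] F [-0.6 -0.5 -5.5] M [0.01 0.02 0.02] 0.05491202958453679 q [-0.41  0.29  1.67 -0.    1.2   1.15]
```

```bash
python3 -m crank '[{"grip":40,"tx":-1.5,"ty":-5,"tz":0,"yaw":0},{"grip":40,"tx":0,"ty":0,"tz":0,"yaw":0},{"grip":40,"tx":0,"ty":0,"tz":0,"yaw":0},{"grip":40,"tx":0,"ty":0,"tz":0,"yaw":0},{"grip":40,"tx":0,"ty":0,"tz":0,"yaw":0}]'; python3 -c "
from h import *
st()
s=snap('scene'); P=cloud(s); o=readout.observe(); zl=o['position'][2]-.0912; c=o['position'][:2]-[.004,0]
m=(np.hypot(P[...,0]-c[0],P[...,1]-c[1])<.05)&(P[...,2]>.05)&(P[...,2]<zl+.06)
q=P[m]
def cost(x):
    a=x[2]+np.pi/6+np.arange(6)*np.pi/3
    D=(q[:,:2]-x[:2])@np.array([np.cos(a),np.sin(a)]); return np.minimum(np.abs(D.max(1)-.031),.004).sum()
r=minimize(cost,[*c,.5],method='Nelder-Mead',options=dict(initial_simplex=np.array([*c,.5])+np.array([[0,0,0],[.006,0,0],[0,.006,0],[0,0,.1]])));print(zl,len(q),r.fun/len(q),r.x[:2],np.degrees(r.x[2]))
u,v=proj(s,[[.5614,-.123,.06]])[0].astype(int);cv2.imwrite('pics/s4.png',cv2.resize(s['color'][v-40:v+40,u-40:u+40,::-1],(600,600),interpolation=cv2.INTER_CUBIC))"
```

```text
time: 7.75
position: [0.5665, -0.1242, 0.1381]
ee_rot: [0.029, -2.226, 2.212]
contact_force: [-0.1, -0.5, -4.9]
grip_width: 0.0544
yaw -89.39 approach [-0.015  0.006 -1.   ] zdir [ 0.011 -1.    -0.006] [ 0.5665 -0.1242  0.1381] F [-0.1 -0.5 -4.9] M [-0.01 -0.01  0.03] 0.054398955023674776 q [-0.42  0.29  1.67 -0.    1.2   1.14]
0.046871162820641965 271 0.0017034788182690506 [ 0.5599621  -0.12367049] 28.278934533516843
```

View pics/s4.png

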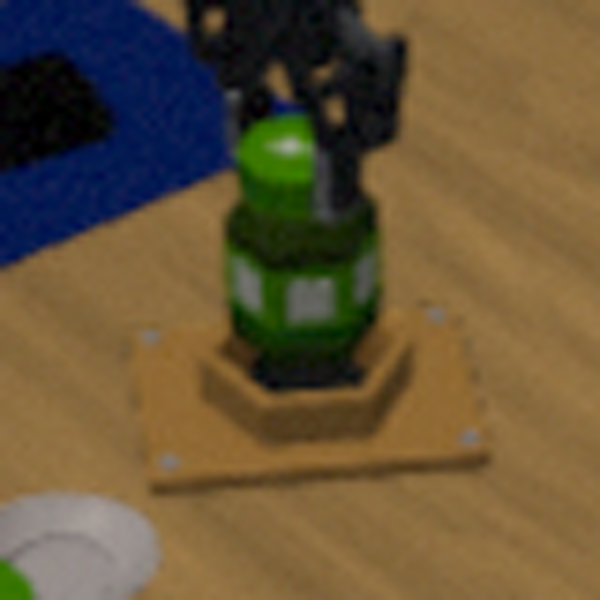

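The jar (centre about pixel 303) sits over the nest (about 306) with faces parallel to the collar. I lower it while watching the force.

```bash
python3 -m crank '[{"grip":40,"tx":0,"ty":0,"tz":-5,"yaw":0},{"grip":40,"tx":0,"ty":0,"tz":-5,"yaw":0},{"grip":40,"tx":0,"ty":0,"tz":-4,"yaw":0},{"grip":40,"tx":0,"ty":0,"tz":-3,"yaw":0},{"grip":40,"tx":0,"ty":0,"tz":0,"yaw":0}]'; python3 -c "
from h import *
st()"
```

```text
time: 8.43
position: [0.5661, -0.1239, 0.1192]
ee_rot: [0.03, -2.226, 2.211]
contact_force: [0.3, 0.8, -5.5]
grip_width: 0.0543
yaw -89.37 approach [-0.016  0.007 -1.   ] zdir [ 0.011 -1.    -0.007] [ 0.5661 -0.1239  0.1192] F [ 0.3  0.8 -5.5] M [-0.06 -0.01  0.03] 0.0542944932891501 q [-0.42  0.31  1.68 -0.    1.17  1.14]
```

```bash
python3 -m crank '[{"grip":40,"tx":0,"ty":0,"tz":-4,"yaw":0},{"grip":40,"tx":0,"ty":0,"tz":-4,"yaw":0},{"grip":40,"tx":0,"ty":0,"tz":-4,"yaw":0},{"grip":40,"tx":0,"ty":0,"tz":0,"yaw":0},{"grip":40,"tx":0,"ty":0,"tz":0,"yaw":0}]'; python3 -c "
from h import *
st()"
```

```text
time: 9.05
position: [0.5663, -0.124, 0.1066]
ee_rot: [0.03, -2.226, 2.212]
contact_force: [0.2, -0.5, -4.6]
grip_width: 0.0547
yaw -89.38 approach [-0.016  0.006 -1.   ] zdir [ 0.011 -1.    -0.007] [ 0.5663 -0.124   0.1066] F [ 0.2 -0.5 -4.6] M [ 0.04 -0.06 -0.04] 0.05469568537924589 q [-0.42  0.33  1.69 -0.    1.15  1.14]
```

```bash
python3 -m crank '[{"grip":40,"tx":0,"ty":0,"tz":-2,"yaw":0},{"grip":40,"tx":0,"ty":0,"tz":-2,"yaw":0},{"grip":40,"tx":0,"ty":0,"tz":-1,"yaw":0},{"grip":40,"tx":0,"ty":0,"tz":0,"yaw":0},{"grip":40,"tx":0,"ty":0,"tz":0,"yaw":0}]'; python3 -c "
from h import *
st()"
```

```text
time: 9.68
position: [0.5672, -0.1244, 0.104]
ee_rot: [0.028, -2.226, 2.214]
contact_force: [-0.8, -0.1, -3.3]
grip_width: 0.0545
yaw -89.36 approach [-0.014  0.005 -1.   ] zdir [ 0.011 -1.    -0.006] [ 0.5672 -0.1244  0.104 ] F [-0.8 -0.1 -3.3] M [0.01 0.07 0.02] 0.054510743563066136 q [-0.42  0.33  1.69 -0.    1.14  1.14]
```

```bash
python3 -m crank '[{"grip":40,"tx":0,"ty":0,"tz":-3,"yaw":0},{"grip":40,"tx":0,"ty":0,"tz":-3,"yaw":0},{"grip":40,"tx":0,"ty":0,"tz":-3,"yaw":0},{"grip":40,"tx":0,"ty":0,"tz":-3,"yaw":0},{"grip":40,"tx":0,"ty":0,"tz":-3,"yaw":0}]'; python3 -c "
from h import *
st()"
```

```text
time: 10.3
position: [0.5697, -0.1253, 0.1034]
ee_rot: [-0.029, 2.224, -2.218]
contact_force: [-10.8, 3.9, 19.5]
grip_width: 0.0546
yaw -89.24 approach [-0.013  0.003 -1.   ] zdir [ 0.013 -1.    -0.003] [ 0.5697 -0.1253  0.1034] F [-10.8   3.9  19.5] M [0.76 1.91 0.03] 0.05456631849277255 q [-0.42  0.34  1.68 -0.    1.14  1.14]
```

Seated: z corresponds to the underside at 12.2 mm with 19 N pressing. I relax the side load first, then check.

```bash
python3 -m crank '[{"grip":40,"tx":-3,"ty":1,"tz":0.5,"yaw":0},{"grip":40,"tx":0,"ty":0,"tz":0,"yaw":0},{"grip":40,"tx":0,"ty":0,"tz":0,"yaw":0},{"grip":40,"tx":0,"ty":0,"tz":0,"yaw":0},{"grip":40,"tx":0,"ty":0,"tz":0,"yaw":0}]'; python3 -c "
from h import *
st()
s=snap('scene'); np.savez('scene5.npz',**s)
u,v=proj(s,[[.5614,-.123,.06]])[0].astype(int);cv2.imwrite('pics/s5.png',cv2.resize(s['color'][v-40:v+40,u-40:u+40,::-1],(600,600),interpolation=cv2.INTER_CUBIC))"
```

```text
time: 10.92
position: [0.5669, -0.1245, 0.104]
ee_rot: [-0.028, 2.224, -2.218]
contact_force: [-2.8, 1.0, 0.3]
grip_width: 0.0546
yaw -89.25 approach [-0.012  0.003 -1.   ] zdir [ 0.013 -1.    -0.003] [ 0.5669 -0.1245  0.104 ] F [-2.8  1.   0.3] M [0.18 0.32 0.04] 0.05463902405474387 q [-0.42  0.33  1.69 -0.    1.13  1.14]
```

View pics/s5.png

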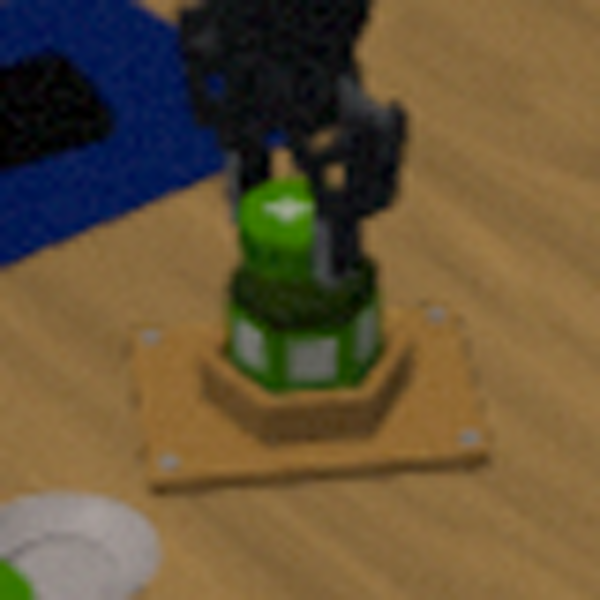

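The jar stands deep in the collar at (300,340), cap closed, weight carried by the nest. I start unscrewing, moving the TCP around the cap axis to allow for the ~4 mm off-centre grip.

```bash
python3 -m crank '[{"grip":40,"tx":0,"ty":0.7,"tz":0,"yaw":8},{"grip":40,"tx":0,"ty":0.7,"tz":0,"yaw":8},{"grip":40,"tx":-0.2,"ty":0.7,"tz":0.3,"yaw":8},{"grip":40,"tx":-0.2,"ty":0.6,"tz":0.3,"yaw":8},{"grip":40,"tx":0,"ty":0,"tz":0,"yaw":0}]'; python3 -c "
from h import *
st()"
```

```text
time: 11.6
position: [0.5668, -0.1211, 0.1052]
ee_rot: [-0.58, 1.896, -1.892]
contact_force: [-1.8, 1.6, 1.3]
grip_width: 0.055
yaw -56.57 approach [-0.012 -0.001 -1.   ] zdir [ 0.551 -0.835 -0.005] [ 0.5668 -0.1211  0.1052] F [-1.8  1.6  1.3] M [0.27 0.24 0.07] 0.05498735697710858 q [-0.42  0.32  1.69 -0.01  1.13  0.57]
```

```bash
python3 -m crank '[{"grip":40,"tx":-0.2,"ty":0.4,"tz":0.4,"yaw":8},{"grip":40,"tx":-0.3,"ty":0.4,"tz":0.4,"yaw":8},{"grip":40,"tx":-0.4,"ty":0.4,"tz":0.4,"yaw":8},{"grip":40,"tx":-0.5,"ty":0.4,"tz":0.4,"yaw":8},{"grip":40,"tx":-0.5,"ty":0.3,"tz":0.3,"yaw":8}]'; python3 -m crank '[{"grip":40,"tx":0,"ty":0,"tz":0,"yaw":0},{"grip":40,"tx":0,"ty":0,"tz":0,"yaw":0},{"grip":40,"tx":0,"ty":0,"tz":0,"yaw":0},{"grip":40,"tx":0,"ty":0,"tz":0,"yaw":0},{"grip":40,"tx":0,"ty":0,"tz":0,"yaw":0}]'; python3 -c "
from h import *
st()
s=snap('scene'); np.savez('scene6.npz',**s)
u,v=proj(s,[[.5614,-.123,.08]])[0].astype(int);cv2.imwrite('pics/s6.png',cv2.resize(s['color'][v-32:v+32,u-32:u+32,::-1],(600,600),interpolation=cv2.INTER_CUBIC))"
```

```text
time: 12.22
position: [0.5647, -0.12, 0.106]
ee_rot: [-1.075, 1.414, -1.42]
contact_force: [-1.7, 0.8, -0.1]
grip_width: 0.0544
time: 12.85
position: [0.5646, -0.1204, 0.1059]
ee_rot: [-1.07, 1.421, -1.428]
contact_force: [-0.8, 0.1, 0.2]
grip_width: 0.0547
yaw -16.78 approach [-0.008 -0.011 -1.   ] zdir [ 0.957 -0.289 -0.005] [ 0.5646 -0.1204  0.1059] F [-0.8  0.1  0.2] M [ 0.01  0.29 -0.03] 0.05472860649543668 q [-0.41  0.31  1.7  -0.01  1.13 -0.11]
```

View pics/s6.png

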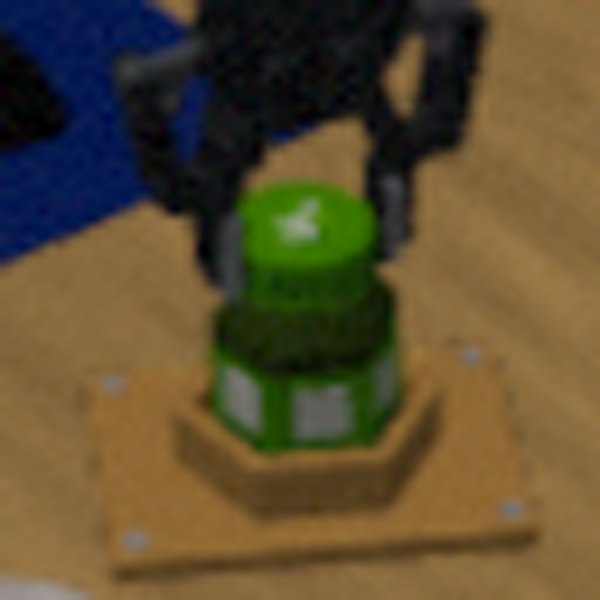

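The leaf at (297,220) has turned with the fingers (72.5°) and the jar has not moved. Now a gentle lift, watching the force: cap alone ≈ -0.5 N, with the jar ≈ -4.5 N.

```bash
python3 -m crank '[{"grip":40,"tx":0,"ty":0,"tz":1,"yaw":0},{"grip":40,"tx":0,"ty":0,"tz":1.5,"yaw":0},{"grip":40,"tx":0,"ty":0,"tz":1.5,"yaw":0},{"grip":40,"tx":0,"ty":0,"tz":0,"yaw":0},{"grip":40,"tx":0,"ty":0,"tz":0,"yaw":0}]'; python3 -c "
from h import *
st()"
```

```text
time: 13.52
position: [0.5647, -0.1203, 0.1098]
ee_rot: [-1.069, 1.422, -1.428]
contact_force: [-0.6, 0.1, -1.2]
grip_width: 0.0545
yaw -16.8 approach [-0.008 -0.01  -1.   ] zdir [ 0.957 -0.289 -0.005] [ 0.5647 -0.1203  0.1098] F [-0.6  0.1 -1.2] M [ 0.06  0.2  -0.06] 0.054517865584190695 q [-0.41  0.31  1.7  -0.01  1.13 -0.11]
```

```bash
python3 -m crank '[{"grip":40,"tx":0,"ty":0,"tz":5,"yaw":0},{"grip":40,"tx":0,"ty":0,"tz":8,"yaw":0},{"grip":40,"tx":0,"ty":0,"tz":10,"yaw":0},{"grip":40,"tx":0,"ty":0,"tz":7,"yaw":0},{"grip":40,"tx":0,"ty":0,"tz":0,"yaw":0}]'; python3 -m crank '[{"grip":40,"tx":0,"ty":0,"tz":0,"yaw":0},{"grip":40,"tx":0,"ty":0,"tz":0,"yaw":0},{"grip":40,"tx":0,"ty":0,"tz":0,"yaw":0},{"grip":40,"tx":0,"ty":0,"tz":0,"yaw":0},{"grip":40,"tx":0,"ty":0,"tz":0,"yaw":0}]'; python3 -c "
from h import *
st()
s=snap('scene'); np.savez('scene7.npz',**s)
u,v=proj(s,[[.5614,-.123,.09]])[0].astype(int);cv2.imwrite('pics/s7.png',cv2.resize(s['color'][v-36:v+36,u-36:u+36,::-1],(600,600),interpolation=cv2.INTER_CUBIC))"
```

```text
time: 14.15
position: [0.5664, -0.1209, 0.1438]
ee_rot: [-1.066, 1.417, -1.431]
contact_force: [0.9, 0.1, -0.5]
grip_width: 0.0543
time: 14.78
position: [0.5658, -0.1205, 0.1427]
ee_rot: [-1.067, 1.419, -1.43]
contact_force: [0.7, -0.2, -1.2]
grip_width: 0.0542
yaw -16.81 approach [-0.005 -0.011 -1.   ] zdir [ 0.957 -0.289 -0.002] [ 0.5658 -0.1205  0.1427] F [ 0.7 -0.2 -1.2] M [-0.02 -0.02  0.05] 0.054176860957977524 q [-0.41  0.27  1.68 -0.01  1.19 -0.11]
```

View pics/s7.png

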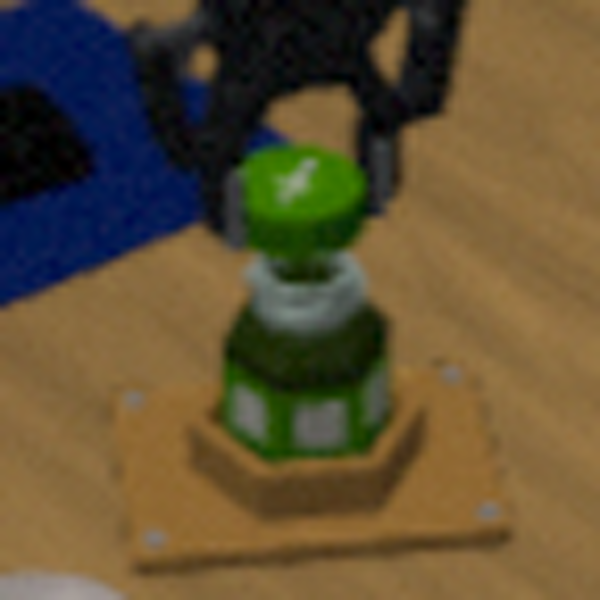

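The cap at (302,195) hangs level above the open glass mouth at (305,280), and the jar is still down in the nest. It has risen about 39 mm, so its lower edge is about 22 mm above the rim.

```bash
python3 -c "
from h import *
print(ticket.finish_job())"
```

```text
the job is handed in; nothing more can be done
None
```

I carried the six-sided jar by its cap to the bamboo nest and seated it with the cap still on. I then unscrewed the cap 72.5° anticlockwise, lifted it straight up, and handed the job in at about 15 s; no verdict was reported.

**Last checks**
- **Seating:** the underside worked out at 12.2 mm above the table, against a nest floor of 12 mm. The nest carried the jar's weight before I turned the cap, and the last picture shows the jar still down in the collar.
- **Cap:** it is gripped, level to about 1° and at rest. Its lower edge is about 22 mm above the rim by arm readings. The jar did not come up with it: the lift load was about 1 N, against 4.5 N when carrying the jar.
- **Turn:** the 72.5° is the gripper's turn. The cap's turn relative to the jar could be a few degrees less because of play in the nest. In the pictures the leaf turned with the fingers and the jar did not visibly turn.

**Disagreements**
- **Camera positions:** the two cameras differed by about 4–5 mm on the holder position; I relied on the top camera and in-view comparison.
- **Cap climb:** the cap rose about 2 mm while turning, not the stated 3 mm, but it lifted off freely.
- **Bystanders:** I did not re-measure them at the end. None was touched as far as the pictures show.

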